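# Snap the blue filter into the microscope light base

### The arm

A 7-joint arm with a two-finger parallel gripper is mounted at the origin on the work surface. World frame = base frame: x ahead of the robot, y to its left, z up, the work surface at z = 0. Lengths are in m, angles in rad, forces in N, time in s.
With the tool pointing down it reaches from about 0.425 to 0.875 m from the base axis. Payload 8.4 kg.
Tool frame: the origin (TCP) lies between the finger pads; the fingertips stand 19 mm ahead of it and the grasp point (between the pads) is the TCP; z points along the fingers, y is the line along which they close (so a half turn about z gives the same grasp; the last joint's range is limited). The gripper opens to 87 mm and grips with 3 to 60 N. Pads are 19 mm wide; open, the fingers measure 117 mm over their backs; the gripper's body (75 mm by 190 mm) begins 51 mm behind the grasp point.
Start: joints at [1.174, 0.333, 0.04, 1.465, -0.013, 1.343, -0.059], TCP at [0.191, -0.621, 0.242] pointing down, gripper open.
Joint ranges: [-2.58, 2.58], [-0.38, 2.09], [-1.3, 1.39], [0.25, 2.4], [-1.5, 4.64], [0.08, 2.09], [-2.65, 2.65]. Speed limits (rad/s): [2.22, 2.22, 2.79, 2.79, 3.14, 3.14, 3.14].

### API

Orientations are given as a unit quaternion [x, y, z, w].
In Python, from workcell import ctrl gives the robot as it stands.
- The arm moves only by the tool move_arm, never from a script. Its argument "motion" is one flat list of numbers, 5 for each row, row after row: the shift along the tool's x, y, z in mm, then the turn about the tool's z in degrees, then the gripper's target within -1 to 1 (shut at 1, half-way at 0, fully open at -1). A call has 1 to 12 rows; each row shifts and turns the commanded pose from where the row before left it, along the tool's axes as they then stand; what a row does not reach is not made up. A row lasts 1/10 s, in which the tool goes at most 50 mm and 8.59 degrees, less where a joint would pass 70% of its speed; a pose out of reach is approached as far as the arm can. A call with a gripper value outside its range is refused whole. The fingers move at their own pace and stop on an object; "force" is the grip in N (left out, the last holds). Time passes only in rows, so rows that do not move let the fingers close. It gives the time, the measured TCP pose, the force, the opening and the grip force at its end, in the units of the state.
- ctrl.read_state(): the state, without advancing time (a new reading comes with each control period).
- ctrl.read_camera(name): name is "scene" or "top" or "wrist"; returns the picture (400x640x3 uint8, red, green, blue); there is no depth.
- ctrl.get_calibration(name): a dict with "fx", "fy", "cx", "cy" (pixels), "position" and "orientation" of the camera in the world. Camera axes: x right, y up, looking along -z (the intrinsics and any distortion apply to the point x, -y, -z); pixel columns grow to the right and rows downward; lengths in m; the calibration is good to about 2 mm. The wrist camera is an equidistant fisheye: a pixel r from the principal point sees the ray r / f radians off the axis. A picture is of the moment at which its call begins: read the wrist's pose just before it. get_calibration takes no time and is no camera call; for the wrist camera it gives the pose at the moment of the call.
- ctrl.finish_job(): hands the job in; it is judged then, once.
The state is a dict: "t": time; "q": joint angles; "joint_velocities": joint speeds; "joint_torque": joint torques, N m; "ee_pos": TCP position; "tool_rot": TCP orientation; "wrist_force": force on the tool from outside, world axes, zero at the start; "moment": the same for the moment, N m; "width": opening from 0.0 (shut) to 1.0 (fully open); "finger_force": force on a finger pad.
Only numpy, scipy, OpenCV 4.12 (cv2) and the standard library are available. Lean on these libraries where they do the work, as an engineer would, in place of code of your own. Each camera call takes 0.05 s, during which the arm holds its last target. There are 200 camera calls.

### The job

Take the blue filter from the mat, leaving the green and amber ones where they stand, and push it straight down between the two spring clips of the light base until it clicks in under both of them. Stop pushing as soon as it has clicked, without forcing it further, and let go: it must stay clipped in, level, by itself.

Things in the scene. Friction and masses are not known exactly. Their poses are not given: they have to be found in the camera images.
- blue_center (a point): Blue filter: loose black round holder, blue glass on top, blue band below it; 56 mm tall, 80 g. Neck 40 mm across on a foot flange 60 mm across and 8 mm thick, its lower edge chamfered. The point is on its axis half-way up, 28 mm above the underside; z up. Yaw does not matter. Grip the neck in its upper half, so that the fingertips stay above the flange and the clips.
- green_center (a point): Green filter: the same holder with green glass and band. The filters stand in a row on a grey mat 3 mm thick, about 95 mm apart, in any order. The point is half-way up its axis, as for the blue one.
- amber_center (a point): Amber filter: the same holder with amber glass and band, on the same mat. The point is half-way up its axis, as for the blue one.
- lamp_socket (a point): Centre of the glowing 51 mm window (top face, 52 mm over the bench) in the fixed white light base, 170 x 150 x 40 mm; z up. Spring clips at its +x and -x: 50 mm apart, flared to 70 mm, 17 mm high. Push peaks near 8 N with the filter's centre 31 mm above this, then eases; the window gives (1 N/mm); clips snap over the flange at 24 mm and hold it there. Grip along y to clear the clips.
Things that resemble listed ones, but are neither listed nor needed, are in the scene too. What is shaped like the part that bears blue_center but pink or red is not meant.

How it is judged:
On the way:
1. the gripper pushes the blue filter down into the two clips (contact force between the fingers and blue above 1.5 N and horizontal distance between blue_center and lamp_socket below 0.015 m and z of blue_center in the frame of lamp_socket between 0.0265 and 0.035 m).
At the end, for the whole second after the job is handed in: The blue filter sits clipped under both spring clips: its centre is 21.5 to 25.8 mm above the socket point, within 12 mm of the socket's axis, tilted less than 4 degrees, at rest and let go (z of blue_center in the frame of lamp_socket between 0.0215 and 0.0258 m and horizontal distance between blue_center and lamp_socket below 0.012 m and angle between blue_center's own z axis and vertical below 0.07 rad and linear speed of blue below 0.02 m/s); the robot touches nothing.
It fails at once if the blue filter is forced on after the click (its centre less than 19 mm above the socket point, 5 mm beyond the clipped height) (horizontal distance between blue_center and lamp_socket below 0.03 m and z of blue_center in the frame of lamp_socket below 0.019 m).
It fails at once if the green filter is moved more than 30 mm (distance of green_center from where it was at the start of the episode above 0.03 m).
It fails at once if the amber filter is moved more than 30 mm (distance of amber_center from where it was at the start of the episode above 0.03 m).
It also fails if it takes over 48 s, if anything falls off the work surface, if the arm or the gripper's body presses on something with over 40 N, if the wrist force passes 120 N, or if a joint passes its speed limit or range.

## Working session

There is one attempt and no reset: what is moved stays moved. The work goes in short steps, Python scripts to look and compute and a tool call to move; the robot and the scene stay as the last step left them, time stands still between calls to the robot, and variables do not carry over. Pictures are saved under pics/ and viewed, at most 10 in all, crops included, and the job is handed in when it is done.

Besides the shell and the picture viewer there is one more tool, called after "Call:" as name(argument=value, ...), one argument or row to a line, values as JSON. move_arm: Moves the arm, as the interface text tells. Its arguments: {"type":"object","properties":{"motion":{"type":"array","items":{"type":"number"}},"force":{"type":"number"}},"required":["motion"]}

```bash
mkdir -p pics; cat > h.py <<'E'
import numpy as np,cv2
from scipy.spatial.transform import Rotation as R
from workcell import ctrl
def ray(c,u,v,fish=False):
    x=(u-c["cx"])/c["fx"];y=(v-c["cy"])/c["fy"]
    if fish:
        r=np.hypot(x,y);s=np.sin(r)/r if r>1e-9 else 1;d=np.array([x*s,-y*s,-np.cos(r)])
    else: d=np.array([x,-y,-1.])
    return np.array(c["position"]),R.from_quat(c["orientation"]).apply(d)
def onz(c,u,v,z,fish=False):
    p,d=ray(c,u,v,fish);return p+d*(z-p[2])/d[2]
E
python3 - <<'E'
from h import *
for n in("top","scene"):
    im=ctrl.read_camera(n);cv2.imwrite(f"pics/{n}0.png",im[...,::-1]);print(n,ctrl.get_calibration(n))
s=ctrl.read_state();print(s)
E
```

```text
top {'fx': 470.3997027453362, 'fy': 470.3997027453362, 'cx': 311.0592403952754, 'cy': 196.5759212178717, 'position': array([ 4.60292135e-01, -8.90611340e-04,  1.01176494e+00]), 'orientation': array([ 0.0377292 , -0.0384244 , -0.70042023,  0.71169627])}
scene {'fx': 375.653190236723, 'fy': 375.653190236723, 'cx': 316.22615600172486, 'cy': 205.0800802799792, 'position': array([1.0601282 , 0.47796231, 0.58278644]), 'orientation': array([0.18670165, 0.4044194 , 0.82177305, 0.35535403])}
{'t': 0.1, 'q': array([ 1.17379906,  0.33385068,  0.03989684,  1.4661641 , -0.01337202,
        1.34330115, -0.05849717]), 'joint_velocities': array([ 0.00051832, -0.0010699 ,  0.00161853, -0.00292447,  0.00104823,
        0.00065112,  0.00090416]), 'joint_torque': array([ 5.01618313e-03, -6.57802534e+01,  1.34086724e+00, -4.04703248e+01,
       -5.94031624e-02,  4.09349380e-02,  1.07926901e-04]), 'ee_pos': array([ 0.19056028, -0.62103265,  0.24075096]), 'tool_rot': array([ 9.88936911e-01,  1.48334939e-01, -1.73181048e-04, -7.08003143e-04]), 'wrist_force': array([-0.17906085, -0.56751496,  0.6830367 ]), 'moment': array([-0.02257894,  0.06421807,  0.01107121]), 'finger_force': 0.0, 'width': 1.0014068898227997}
```

View pics/top0.png

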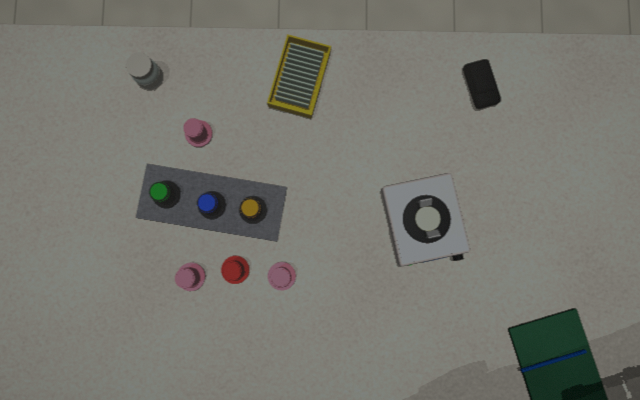

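View pics/scene0.png

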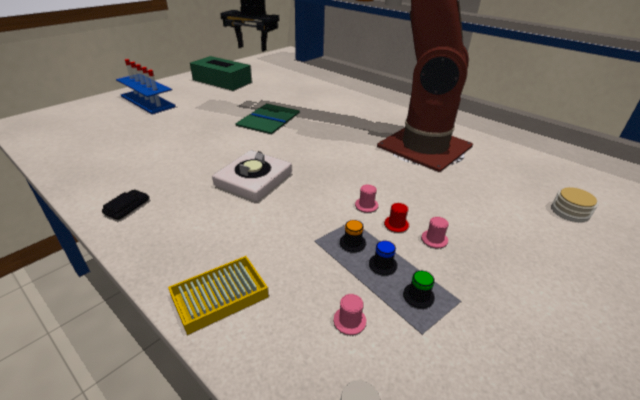

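The top view shows the mat filters in order green (160,191), blue (209,203), amber (250,208). The light base window is at (428,218), with clips at about (426,203) and (432,234). The pink and red pieces are decoys, and the scene view agrees.

```bash
cat >> h.py <<'E'
def blob(im,kind,near,rad=30):
    h=cv2.cvtColor(im,cv2.COLOR_RGB2HSV);H,S,V=[h[...,i].astype(int) for i in range(3)]
    m={"blue":(abs(H-118)<14)&(S>130)&(V>60),"green":(abs(H-60)<14)&(S>130)&(V>50),"amber":(abs(H-18)<9)&(S>130)&(V>80),
       "win":(S<70)&(V>175)}[kind].astype(np.uint8)
    n,l,st,ce=cv2.connectedComponentsWithStats(m)
    k=[i for i in range(1,n) if np.hypot(*(ce[i]-near))<rad and st[i,4]>20]
    if not k:return None
    i=max(k,key=lambda i:st[i,4]);c=max(cv2.findContours((l==i).astype(np.uint8),0,1)[0],key=len)
    return ce[i],st[i],cv2.fitEllipse(c)
E
python3 - <<'E'
from h import *
im=cv2.imread("pics/top0.png")[...,::-1].copy();c=ctrl.get_calibration("top")
for k,n in(("green",(160,191)),("blue",(209,203)),("amber",(250,208)),("win",(428,218))):
    b=blob(im,k,n);print(k,b,onz(c,*b[0],.052 if k=="win" else .057))
im2=cv2.imread("pics/scene0.png")[...,::-1].copy();c2=ctrl.get_calibration("scene")
for k,n in(("green",(422,280)),("blue",(385,249)),("amber",(354,228)),("win",(253,168))):
    b=blob(im2,k,n)
    if b:print(k,b,onz(c2,*b[0],.052 if k=="win" else .055))
for u,v in ((426,203),(432,234),(450,174),(383,186),(398,265),(468,249)):print(onz(c,u,v,.055)) 
cv2.imwrite("pics/crop.png",cv2.resize(im[165:275,130:480,::-1],None,fx=2.28,fy=2.28,interpolation=2))
cv2.imwrite("pics/crop2.png",cv2.resize(im[170:270,375:475,::-1],None,fx=6,fy=6,interpolation=2))
E
```

```text
green (array([158.16157205, 190.93886463]), array([150, 183,  17,  17, 229], dtype=int32), ((158.15159606933594, 190.93405151367188), (15.968076705932617, 16.450183868408203), 51.22707748413086)) [0.5701344  0.31149728 0.057     ]
blue (array([206.39382239, 202.32818533]), array([198, 194,  20,  19, 259], dtype=int32), ((206.6392059326172, 202.49649047851562), (17.534133911132812, 18.02631378173828), 89.4228744506836)) [0.54835425 0.2120845  0.057     ]
amber (array([249.50854701, 207.19230769]), array([241, 199,  18,  17, 234], dtype=int32), ((249.51669311523438, 207.18946838378906), (15.969623565673828, 16.862403869628906), 73.10102844238281)) [0.5398191  0.12395154 0.057     ]Traceback (most recent call last):
  File "<stdin>", line 4, in <module>
TypeError: 'NoneType' object is not subscriptable
```

```bash
sed -i 's/(S<70)&(V>175)/(S<80)\&(V>150)\&(np.hypot(*(np.indices(H.shape)[::-1]-np.array(near)[:,None,None]))<16)/' h.py
python3 - <<'E'
from h import *
im=cv2.imread("pics/top0.png")[...,::-1].copy();c=ctrl.get_calibration("top")
print(im[218,428],im[218,445])
b=blob(im,"win",(428,218));print(b,onz(c,*b[0],.052) if b else 0)
im2=cv2.imread("pics/scene0.png")[...,::-1].copy();c2=ctrl.get_calibration("scene")
for k,n in(("green",(422,280)),("blue",(385,249)),("amber",(354,228)),("win",(253,168))):
    b=blob(im2,k,n)
    if b:print(k,b[0],onz(c2,*b[0],.052 if k=="win" else .055))
for u,v in ((426,203),(432,234),(450,174),(383,186),(398,265),(468,249)):print(onz(c,u,v,.055 if u in(426,432) else .04)) 
cv2.imwrite("pics/crop2.png",cv2.resize(im[170:270,375:475,::-1],None,fx=6,fy=6,interpolation=2))
E
```

```text
[130 134 123] [29 30 30]
None 0
green [422.83276451 279.6109215 ] [0.57086218 0.31038418 0.055     ]
blue [385.10714286 248.70634921] [0.5506075  0.21232532 0.055     ]
amber [353.74285714 226.88095238] [0.54104539 0.12405529 0.055     ]
win [252.94915254 164.61864407] [ 0.5230255  -0.23688842  0.052     ]
[ 0.55435913 -0.23609437  0.055     ]
[ 0.49135371 -0.24761626  0.055     ]
[ 0.61752676 -0.29058887  0.04      ]
[ 0.5899805  -0.15053114  0.04      ]
[ 0.42744891 -0.18113756  0.04      ]
[ 0.4622781  -0.32510574  0.04      ]
```

View pics/crop2.png

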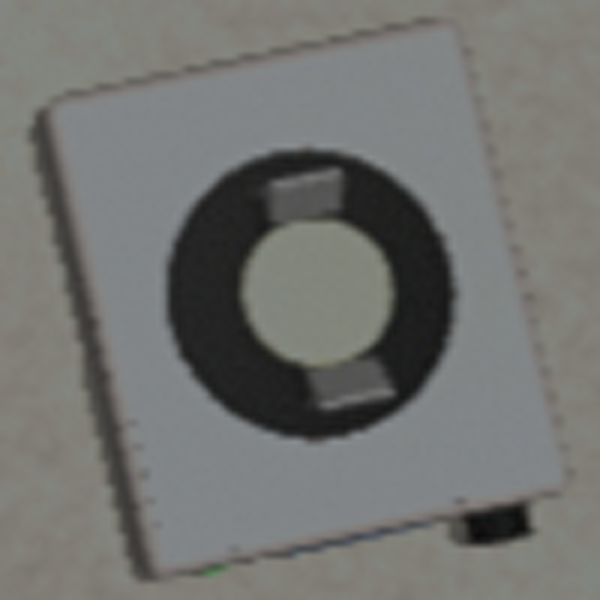

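Window centre is at about (428,219), and the clip axis runs at roughly +12° yaw. I'll go over the light base first, so the wrist camera can refine it, and then on to the blue filter.

Call:
move_arm(
  motion=[35, -20, 0, 0, -1, 35, -20, 0, 0, -1, 35, -20, 0, 0, -1, 35, -20, 0, 0, -1, 35, -20, 0, 0, -1, 35, -20, 0, 0, -1, 35, -20, 0, 0, -1, 35, -20, 0, 0, -1, 35, -20, 0, 0, -1, 35, -20, 0, 0, -1, 35, -20, 0, 0, -1, 35, -20, 0, 5, -1],
  force=30,
)

```text
t: 1.3
ee_pos: [0.5225, -0.2674, 0.2413]
tool_rot: [0.994, 0.105, -0.0, -0.0]
wrist_force: [0.0, -0.3, 0.6]
width: 1.002
finger_force: 0.0
```

```bash
python3 - <<'E'
from h import *
c=ctrl.get_calibration("wrist");im=ctrl.read_camera("wrist");s=ctrl.read_state()
import json;json.dump({k:np.array(v).tolist() for k,v in c.items()},open("w1.json","w"))
print(c,s["t"],s["ee_pos"],s["tool_rot"]);cv2.imwrite("pics/w1.png",im[...,::-1])
E
```

```text
{'fx': 309.70691628693146, 'fy': 309.70691628693146, 'cx': 318.87871546037115, 'cy': 193.88341925458545, 'position': array([ 0.58612319, -0.25299334,  0.38479807]), 'orientation': array([-0.09499301,  0.07677481, -0.62419247,  0.77166425])} 1.35 [ 0.52728393 -0.26013758  0.24117885] [ 0.99456073  0.10413687  0.0012016  -0.00174029]
```

View pics/w1.png

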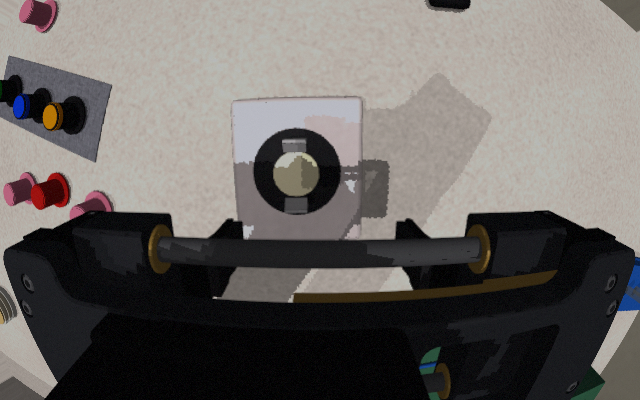

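Wrist view: window at about (296,174), with clips at (294,146) and (296,205) nearly in line with the tool, so the 12° yaw looks right.

```bash
cat >> h.py <<'E'
def window(im,near,rad):
    L=cv2.cvtColor(im,cv2.COLOR_RGB2LAB)[...,2].astype(int)-128; V=im.max(2)
    d=np.hypot(*(np.indices(V.shape)[::-1]-np.array(near)[:,None,None]))
    m=((d<rad)&(L>5)&(V>70)).astype(np.uint8)
    m=cv2.morphologyEx(cv2.morphologyEx(m,cv2.MORPH_OPEN,np.ones((3,3))),cv2.MORPH_CLOSE,np.ones((7,7)))
    c=max(cv2.findContours(m,0,1)[0],key=cv2.contourArea);return cv2.fitEllipse(cv2.convexHull(c)),cv2.boundingRect(c)
E
python3 - <<'E'
from h import *
c=ctrl.get_calibration("wrist");im=ctrl.read_camera("wrist");s=ctrl.read_state();print(s["ee_pos"],s["t"])
e,b=window(im,(296,174),34);print(e,b,onz(c,*e[0],.052,True))
for u,v in((b[0],e[0][1]),(b[0]+b[2],e[0][1]),(294,145),(296,205),(232,100),(361,97)):print((u,v),onz(c,u,v,.052,True))
im=cv2.imread("pics/top0.png")[...,::-1].copy();c=ctrl.get_calibration("top")
e,b=window(im,(428,219),14);print(e,b,onz(c,*e[0],.052))
b=blob(cv2.imread("pics/w1.png")[...,::-1].copy(),"blue",(22,106));import json;w=json.load(open("w1.json"))
print(onz(w,*b[0],.055,True))
E
```

```text
[ 0.5254897  -0.26239364  0.24113159] 1.4
((301.6584777832031, 179.2720489501953), (45.15315628051758, 45.69603729248047), 86.63763427734375) (279, 158, 45, 44) [ 0.52227311 -0.24060999  0.052     ]
(279, 179.2720489501953) [ 0.51712792 -0.21609404  0.052     ]
(324, 179.2720489501953) [ 0.52735919 -0.26456709  0.052     ]
(294, 145) [ 0.55751311 -0.2250428   0.052     ]
(296, 205) [ 0.49218657 -0.240112    0.052     ]
(232, 100) [ 0.59337054 -0.14806994  0.052     ]
(361, 97) [ 0.62349243 -0.28432566  0.052     ]Traceback (most recent call last):
  File "<stdin>", line 6, in <module>
  File "h.py", line 26, in window
    c=max(cv2.findContours(m,0,1)[0],key=cv2.contourArea);return cv2.fitEllipse(cv2.convexHull(c)),cv2.boundingRect(c)
ValueError: max() iterable argument is empty
```

Call:
move_arm(
  motion=[10.5, -38.5, 5, 0, -1, 10.5, -38.5, 5, 0, -1, 10.5, -38.5, 5, 0, -1, 10.5, -38.5, 5, 0, -1, 10.5, -38.5, 5, 0, -1, 10.5, -38.5, 5, 0, -1, 10.5, -38.5, 5, 0, -1, 10.5, -38.5, 5, 0, -1, 10.5, -38.5, 5, 0, -1, 10.5, -38.5, 5, 0, -1, 10.5, -38.5, 5, 0, -1, 10.5, -38.5, 5, 0, -1],
)

```text
t: 2.6
ee_pos: [0.5484, 0.2103, 0.1812]
tool_rot: [0.994, 0.105, -0.0, 0.0]
wrist_force: [0.1, -0.4, -0.0]
width: 0.999
finger_force: 0.0
```

Call:
move_arm(
  motion=[0, 0, 0, -8.5, -1, 0, 0, 0, -8.5, -1, 0, 0, 0, -8.5, -1, 0, 0, 0, -8.5, -1, 0, 0, 0, -8.5, -1, 0, 0, 0, -8.5, -1, 0, 0, 0, -8.5, -1, 0, 0, 0, -8.5, -1, 0, 0, 0, 0, -1, 0, 0, 0, 0, -1, 0, 0, 0, 0, -1],
)

```text
t: 3.7
ee_pos: [0.5485, 0.2092, 0.1815]
tool_rot: [0.767, 0.642, -0.0, -0.0]
wrist_force: [0.8, 1.1, 0.1]
width: 0.996
finger_force: 0.0
```

```bash
python3 - <<'E'
from h import *
c=ctrl.get_calibration("wrist");im=ctrl.read_camera("wrist");s=ctrl.read_state()
import json;json.dump({k:np.array(v).tolist() for k,v in c.items()},open("w2.json","w"))
cv2.imwrite("pics/w2.png",im[...,::-1])
y=R.from_quat(s["tool_rot"]).as_matrix();print(s["t"],s["ee_pos"],y.round(4))
b=blob(im,"blue",(300,170),90);print(b)
if b:print(onz(c,*b[0],.055,True),onz(c,*b[2][0],.055,True),c["position"])
E
```

```text
3.75 [0.54847691 0.20930074 0.18150246] [[ 1.753e-01  9.845e-01 -0.000e+00]
 [ 9.845e-01 -1.753e-01 -1.000e-04]
 [-1.000e-04 -0.000e+00 -1.000e+00]]
(array([316.71644295, 191.70889262]), array([ 297,  173,   40,   39, 1192], dtype=int32), ((316.7183837890625, 191.71975708007812), (37.34512710571289, 38.870323181152344), 94.04049682617188))
[0.54594566 0.21046254 0.055     ] [0.5459456  0.21045237 0.055     ] [0.55930439 0.27465132 0.32498907]
```

View pics/w2.png

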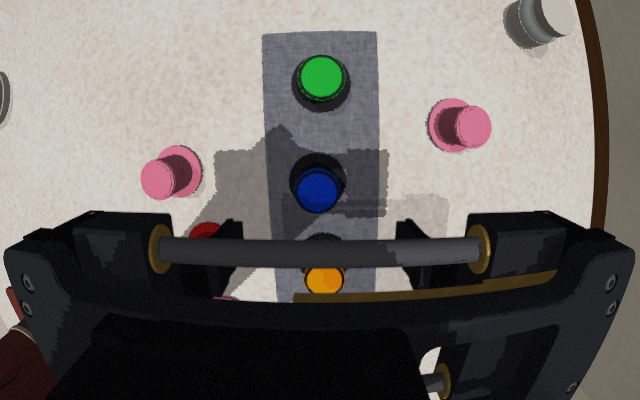

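Wrist view: the blue filter (317,192) lies between the fingers' closing line; green (321,76) and amber (323,279) are clear. Descend and grip.

Call:
move_arm(
  motion=[2, 0, 17, 0, -1, 0, 0, 18, 0, -1, 0, 0, 18, 0, -1, 0, 0, 18, 0, -1, 0, 0, 18, 0, -1, 0, 0, 18, 0, -1, 0, 0, 15, 0, -1, 0, 0, 12, 0, -1, 0, 0, 0, 0, -1, 0, 0, 0, 0, 0, 0, 0, 0, 0, 0.5, 0, 0, 0, 0, 1],
  force=30,
)

```text
t: 4.95
ee_pos: [0.5494, 0.2116, 0.0484]
tool_rot: [0.766, 0.643, 0.001, 0.0]
wrist_force: [-0.0, 0.5, -0.3]
width: 0.811
finger_force: 0.0
```

Call:
move_arm(
  motion=[0, 0, 0, 0, 1, 0, 0, 0, 0, 1, 0, 0, 0, 0, 1, 0, 0, 0, 0, 1, 0, 0, 0, 0, 1, 0, 0, 0, 0, 1],
)

```text
t: 5.55
ee_pos: [0.5488, 0.2114, 0.0476]
tool_rot: [0.766, 0.643, 0.0, -0.0]
wrist_force: [-0.7, -0.3, -0.4]
width: 0.453
finger_force: 30.0
```

Call:
move_arm(
  motion=[0, 0, -10, 0, 1, 0, 0, -25, 0, 1, 0, 0, -30, 0, 1, 0, 0, -30, 0, 1, 0, 0, -15, 8.5, 1, 0, 0, 0, 8.5, 1, 0, 0, 0, 8.5, 1, 0, 0, 0, 8.5, 1, 0, 0, 0, 8.5, 1, 0, 0, 0, 8.5, 1, 0, 0, 0, 8.5, 1, 0, 0, 0, 8.5, 1],
)

```text
t: 6.75
ee_pos: [0.5487, 0.2116, 0.1582]
tool_rot: [0.995, 0.102, 0.0, -0.0]
wrist_force: [-0.6, -0.5, -1.2]
width: 0.452
finger_force: 30.0
```

Call:
move_arm(
  motion=[0, 0, 0, 0, 1, 0, 0, 0, 0, 1, 0, 0, 0, 0, 1],
)

```text
t: 7.05
ee_pos: [0.5488, 0.2115, 0.1578]
tool_rot: [0.994, 0.107, 0.0, -0.0]
wrist_force: [0.4, -0.1, -0.6]
width: 0.45
finger_force: 30.0
```

Call:
move_arm(
  motion=[-10, 36.5, 0, 0, 1, -10, 36.5, 0, 0, 1, -10, 36.5, 0, 0, 1, -10, 36.5, 0, 0, 1, -10, 36.5, 0, 0, 1, -10, 36.5, 0, 0, 1, -10, 36.5, 0, 0, 1, -10, 36.5, 0, 0, 1, -10, 36.5, 0, 0, 1, -10, 36.5, 0, 0, 1, -10, 36.5, 0, 0, 1, -10, 36.5, 0, 0, 1],
)

```text
t: 8.25
ee_pos: [0.5227, -0.2435, 0.1577]
tool_rot: [0.994, 0.106, 0.0, -0.0]
wrist_force: [0.6, 0.2, -0.3]
width: 0.45
finger_force: 30.0
```

Call:
move_arm(
  motion=[0, 0, 0, 0, 1, 0, 0, 0, 0, 1, 0, 0, 0, 0, 1, 0, 0, 0, 0, 1],
)

```text
t: 8.65
ee_pos: [0.5234, -0.2405, 0.1576]
tool_rot: [0.994, 0.106, 0.0, -0.0]
wrist_force: [-0.1, -1.0, -0.6]
width: 0.453
finger_force: 30.0
```

```bash
python3 - <<'E'
from h import *
c=ctrl.get_calibration("wrist");im=ctrl.read_camera("wrist");s=ctrl.read_state()
cv2.imwrite("pics/w3.png",im[...,::-1])
print(s["t"],s["ee_pos"],s["wrist_force"],R.from_quat(s["tool_rot"]).as_matrix()[:,0])
b=blob(im,"blue",(310,190),90)
zt=s["ee_pos"][2]+.0114-.003
if b:print(b[0],onz(c,*b[0],zt,True),zt)
c=ctrl.get_calibration("scene");im=ctrl.read_camera("scene");cv2.imwrite("pics/s3.png",cv2.resize(im[80:230,170:350,::-1],None,fx=4,fy=4))
b=blob(im,"blue",(253,120),40);print(b and (b[0],onz(c,*b[0],zt)))
E
```

```text
8.7 [ 0.52332366 -0.24070437  0.15764727] [-0.32793222  0.10652642 -0.45394063] [9.77403669e-01 2.11381289e-01 1.33057600e-04]
[318.77598315 278.48384831] [ 0.5116969  -0.24226827  0.16604727] 0.16604726750993548
(array([246.79310345, 126.66666667]), array([ 0.53069047, -0.23716131,  0.16604727]))
```

View pics/s3.png

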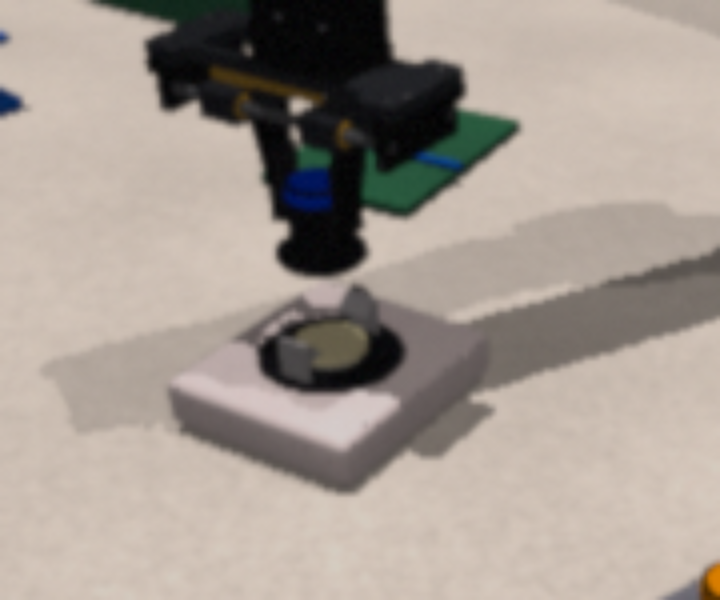

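View pics/w3.png

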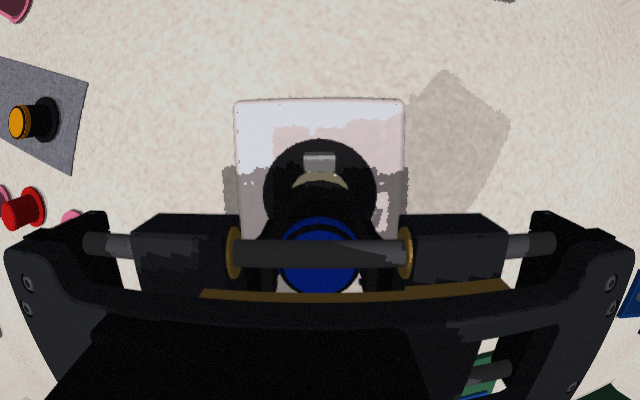

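The filter hangs upright and is centred over the base (ring centre column ≈320, filter ≈319). Descend to just above the clips.

Call:
move_arm(
  motion=[-1, 0, 10, 0, 1, 0, 0, 10, 0, 1, 0, 0, 10, 0, 1, 0, 0, 8, 0, 1, 0, 0, 6, 0, 1, 0, 0, 4, 0, 1, 0, 0, 0, 0, 1, 0, 0, 0, 0, 1],
)

```text
t: 9.55
ee_pos: [0.5222, -0.2423, 0.1097]
tool_rot: [0.994, 0.105, 0.0, 0.0]
wrist_force: [-0.1, 0.6, -0.8]
width: 0.456
finger_force: 30.0
```

Call:
move_arm(
  motion=[0, 0, 1, 0, 1, 0, 0, 1, 0, 1, 0, 0, 1, 0, 1, 0, 0, 0, 0, 1],
)

```text
t: 9.95
ee_pos: [0.522, -0.2422, 0.1065]
tool_rot: [0.994, 0.105, -0.0, -0.0]
wrist_force: [0.9, -0.3, -0.6]
width: 0.452
finger_force: 30.0
```

Call:
move_arm(
  motion=[0, 0, 1, 0, 1, 0, 0, 1, 0, 1, 0, 0, 1, 0, 1, 0, 0, 0, 0, 1],
)

```text
t: 10.35
ee_pos: [0.5225, -0.2422, 0.1038]
tool_rot: [0.994, 0.105, 0.0, 0.0]
wrist_force: [1.5, -0.1, 1.9]
width: 0.455
finger_force: 30.0
```

Contact has begun; continue in small steps.

Call:
move_arm(
  motion=[0, 0, 1, 0, 1, 0, 0, 1, 0, 1, 0, 0, 0, 0, 1],
)

```text
t: 10.65
ee_pos: [0.5223, -0.2424, 0.1019]
tool_rot: [0.994, 0.105, 0.0, 0.0]
wrist_force: [1.2, 0.2, 3.6]
width: 0.448
finger_force: 30.0
```

Call:
move_arm(
  motion=[0, 0, 1, 0, 1, 0, 0, 1, 0, 1, 0, 0, 0, 0, 1],
)

```text
t: 10.95
ee_pos: [0.5225, -0.2425, 0.1001]
tool_rot: [0.994, 0.105, 0.0, 0.0]
wrist_force: [1.3, 0.4, 5.5]
width: 0.455
finger_force: 30.0
```

Call:
move_arm(
  motion=[0, 0, 1, 0, 1, 0, 0, 1, 0, 1, 0, 0, 0, 0, 1],
)

```text
t: 11.25
ee_pos: [0.5218, -0.2423, 0.0972]
tool_rot: [0.994, 0.105, -0.0, -0.0]
wrist_force: [1.7, 0.3, 0.5]
width: 0.45
finger_force: 30.0
```

Call:
move_arm(
  motion=[0, 0, 1, 0, 1, 0, 0, 1, 0, 1, 0, 0, 0, 0, 1],
)

```text
t: 11.55
ee_pos: [0.5219, -0.2421, 0.0952]
tool_rot: [0.994, 0.105, -0.0, -0.0]
wrist_force: [2.4, -0.7, -1.1]
width: 0.453
finger_force: 30.0
```

Call:
move_arm(
  motion=[0, 0, 1, 0, 1, 0, 0, 0, 0, 1],
)

```text
t: 11.75
ee_pos: [0.5219, -0.2421, 0.0944]
tool_rot: [0.994, 0.105, -0.0, -0.0]
wrist_force: [1.3, 0.8, 0.6]
width: 0.455
finger_force: 30.0
```

Call:
move_arm(
  motion=[0, 0, 0.5, 0, 1, 0, 0, 0, 0, 1],
)

```text
t: 11.95
ee_pos: [0.522, -0.2421, 0.0941]
tool_rot: [0.994, 0.105, -0.0, -0.0]
wrist_force: [1.1, 0.7, 1.7]
width: 0.455
finger_force: 30.0
```

Call:
move_arm(
  motion=[0, 0, 0.5, 0, 1, 0, 0, 0.5, 0, 1, 0, 0, 0, 0, 1],
)

```text
t: 12.25
ee_pos: [0.5218, -0.2422, 0.0927]
tool_rot: [0.994, 0.105, -0.0, -0.0]
wrist_force: [0.8, 0.9, -0.6]
width: 0.45
finger_force: 30.0
```

Call:
move_arm(
  motion=[0, 0, 0.5, 0, 1, 0, 0, 0, 0, 1, 0, 0, 0, 0, 1],
)

```text
t: 12.55
ee_pos: [0.5219, -0.2422, 0.0926]
tool_rot: [0.994, 0.105, -0.0, -0.0]
wrist_force: [-0.2, 0.9, 2.5]
width: 0.449
finger_force: 30.0
```

Call:
move_arm(
  motion=[0, 0, 0.5, 0, 1, 0, 0, 0, 0, 1],
)

```text
t: 12.75
ee_pos: [0.5219, -0.2422, 0.092]
tool_rot: [0.994, 0.105, -0.0, -0.0]
wrist_force: [-1.0, 0.7, 3.4]
width: 0.454
finger_force: 30.0
```

Call:
move_arm(
  motion=[0, 0, 0.5, 0, 1, 0, 0, 0, 0, 1],
)

```text
t: 12.95
ee_pos: [0.5219, -0.2422, 0.0915]
tool_rot: [0.994, 0.105, -0.0, -0.0]
wrist_force: [-1.9, 2.3, 3.6]
width: 0.453
finger_force: 30.0
```

Call:
move_arm(
  motion=[0, 0, 0, 0, 1],
)

```text
t: 13.05
ee_pos: [0.5219, -0.2422, 0.0916]
tool_rot: [0.994, 0.105, -0.0, -0.0]
wrist_force: [-2.0, 1.4, 3.5]
width: 0.452
finger_force: 30.0
```

Call:
move_arm(
  motion=[0, 0, 0, 0, 1],
)

```text
t: 13.15
ee_pos: [0.5219, -0.2422, 0.0916]
tool_rot: [0.994, 0.105, -0.0, -0.0]
wrist_force: [-1.8, 1.4, 3.1]
width: 0.456
finger_force: 30.0
```

Forces suggest the click happened (about 4 N, all from the window). I'll check with a gentle lift.

Call:
move_arm(
  motion=[0, 0, -1, 0, 1, 0, 0, -0.5, 0, 1, 0, 0, 0, 0, 1],
)

```text
t: 13.45
ee_pos: [0.5219, -0.2422, 0.0927]
tool_rot: [0.994, 0.105, -0.0, -0.0]
wrist_force: [1.1, 0.1, -1.7]
width: 0.452
finger_force: 30.0
```

Call:
move_arm(
  motion=[0, 0, -0.5, 0, 1, 0, 0, 0, 0, 1],
)

```text
t: 13.65
ee_pos: [0.5218, -0.2422, 0.0928]
tool_rot: [0.994, 0.105, -0.0, -0.0]
wrist_force: [2.2, -0.3, -9.5]
width: 0.453
finger_force: 30.0
```

It resists the lift at −9.5 N, so it is clipped. Relax back, open and withdraw.

Call:
move_arm(
  motion=[0, 0, 0.7, 0, 1, 0, 0, 0, 0, 0.2, 0, 0, 0, 0, 0, 0, 0, 0, 0, -0.5, 0, 0, 0, 0, -1, 0, 0, 0, 0, -1, 0, 0, 0, 0, -1, 0, 0, 0, 0, -1],
  force=5,
)

```text
t: 14.45
ee_pos: [0.5221, -0.2422, 0.0929]
tool_rot: [0.994, 0.105, 0.0, 0.0]
wrist_force: [0.8, 0.8, 0.5]
width: 0.869
finger_force: 0.0
```

Call:
move_arm(
  motion=[0, 0, -5, 0, -1, 0, 0, -10, 0, -1, 0, 0, -20, 0, -1, 0, 0, -30, 0, -1, 0, 0, -30, 0, -1, 0, 0, -30, 0, -1, 0, 0, -20, 0, -1, 0, 0, 0, 0, -1, 0, 0, 0, 0, -1, 0, 0, 0, 0, -1],
)

```text
t: 15.45
ee_pos: [0.5215, -0.2421, 0.237]
tool_rot: [0.994, 0.105, -0.001, -0.0]
wrist_force: [-0.5, 0.6, -0.2]
width: 0.998
finger_force: 0.0
```

```bash
python3 - <<'E'
from h import *
c=ctrl.get_calibration("wrist");im=ctrl.read_camera("wrist")
b=blob(im,"blue",(310,180),90);print(b and (b[0],onz(c,*b[0],.103,True)))
c=ctrl.get_calibration("scene");im=ctrl.read_camera("scene");cv2.imwrite("pics/s4.png",cv2.resize(im[80:230,170:350,::-1],None,fx=4,fy=4))
b=blob(im,"blue",(253,150),40);print(b and (b[0],onz(c,*b[0],.100)))
s=ctrl.read_state();print(s["t"],s["ee_pos"],s["wrist_force"])
E
```

```text
(array([319.14716981, 191.22264151]), array([ 0.51972002, -0.24187211,  0.103     ]))
(array([250.83168317, 149.52475248]), array([ 0.52625759, -0.23551102,  0.1       ]))
15.55 [ 0.52149418 -0.24205319  0.23680059] [-0.66964475 -0.10540019 -0.8992273 ]
```

View pics/s4.png

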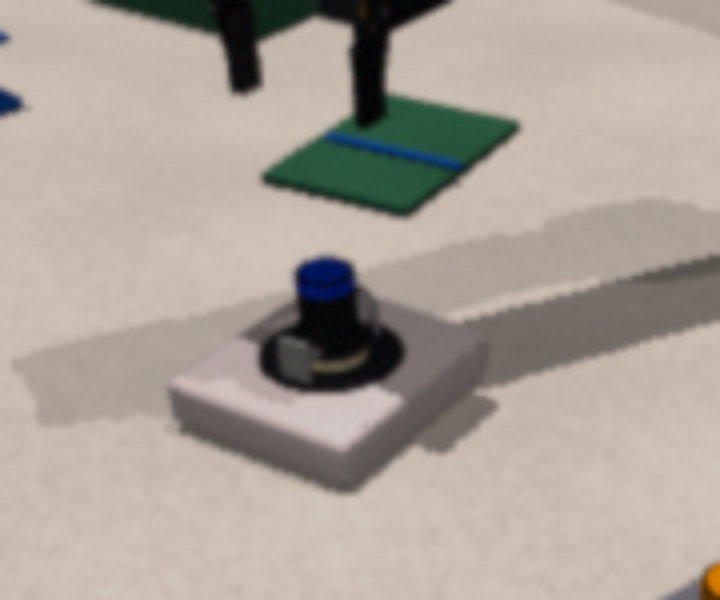

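The blue filter (325,280 in the crop) stands level between both clips, and the gripper is clear above it.

```bash
python3 -c "
from workcell import ctrl
print(ctrl.finish_job())"
```

```text
the job is handed in; nothing more can be done
None
```

The blue filter is clipped into the light base: it resisted a gentle lift (about 9.5 N), looked level in the last picture and has been let go. The green and amber filters were not touched, and the job is handed in, but no verdict came back.

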